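Click the inspection lamp's filter wheel round to amber

ROBOT

A 7-joint arm with a two-finger parallel gripper is mounted at the origin on the work surface. World frame = base frame: x ahead of the robot, y to its left, z up, the work surface at z = 0. Lengths are in m, angles in rad, forces in N, time in s.
With the tool pointing down it reaches from about 0.425 to 0.925 m from the base axis. Payload 6.8 kg.
Tool frame: the origin (TCP) lies midway between the tips of the shut fingers; the grasp point (between the pads) lies 19 mm behind it; z points along the fingers, y is the line along which they close (so a half turn about z gives the same grasp; the last joint's range is limited). The gripper opens to 85 mm and grips with 20 to 120 N. Pads are 22 mm wide; open, the fingers measure 114 mm over their backs; the gripper's body (76 mm by 85 mm) begins 54 mm behind the grasp point. The pads swing forward as they close: fully open they stand 13 mm farther back than shut.
Start: joints at [-1.275, 0.477, 0.022, 1.555, -0.011, 1.109, -0.083], TCP at [0.265, 0.621, 0.201] pointing down, gripper open.
Joint ranges: [-2.96, 2.96], [-0.34, 2.1], [-1.41, 1.46], [0.24, 2.44], [-1.37, 4.51], [0.17, 1.92], [-2.96, 2.96]. Speed limits (rad/s): [2.39, 2.39, 3.14, 3.14, 3.14, 3.14, 3.14].

INTERFACE

Orientations are given as a unit quaternion [w, x, y, z].
In Python, from station import * gives the robot as it stands.
- The arm moves only by the shell command python3 -m creep 'ROWS' [FORCE]. ROWS is JSON, a list of rows, each a list of 7 numbers: the gripper command: -1 is shut, 1 is fully open, values between are in proportion, then the shift along the world's x, y, z in mm, then the turn, a rotation vector about the world's x, y, z in rad. A call has 1 to 5 rows; each row shifts and turns the commanded pose from where the row before left it; what a row does not reach is not made up. A row lasts 1/8 s, in which the tool goes at most 62.5 mm and 10.7 degrees, less where a joint would pass 70% of its speed; a pose out of reach is approached as far as the arm can. A call is refused whole if a number of a shift passes 62.5 or a number of a turn 0.188, either way. A call with a gripper value outside its range is refused whole. The fingers move at their own pace and stop on an object; FORCE is the grip in N (left out, the last holds). Time passes only in rows, so rows that do not move let the fingers close. It gives the time, the measured TCP pose, the force, the opening and the grip force at its end, in the units of the state.
- get_obs(): the state, without advancing time (a new reading comes with each control period).
- read_camera(name): name is "side" or "top" or "wrist"; returns (picture, depth): 384x512x3 uint8, red, green, blue; 384x512 float32, m along the optical axis (not along the pixel's ray), 0 where there is no reading.
- camera_params(name): a dict with "intrinsics" (3x3 intrinsics, pixels), "k1" (the pictures are not rectified: a ray, as slopes to the right and down, at radius r is drawn at 1 + k1 r^2 times it, then the intrinsics apply), "cam_to_world" (4x4, takes a point from camera to world coordinates); the wrist camera has in their place "mount" (4x4, takes a point from camera to tool coordinates, whose origin is the TCP and whose axes are the flange's). Camera axes: x right, y up, looking along -z (the intrinsics and any distortion apply to the point x, -y, -z); pixel columns grow to the right and rows downward; lengths in m; the calibration is good to about 2 mm. A picture is of the moment at which its call begins: read the wrist's pose just before it. camera_params takes no time and is no camera call.
- hand_in(): hands the job in; it is judged then, once.
The state is a dict: "t": time; "q": joint angles; "joint_vel": joint speeds; "joint_torque": joint torques, N m; "eef_pos": TCP position; "tool_rot": TCP orientation; "contact_force": force on the tool from outside, world axes, zero at the start; "torque": the same for the moment, N m; "gripper_width": opening from 0.0 (shut) to 1.0 (fully open); "grasp_force": force on a finger pad.
Only numpy, scipy, OpenCV 4.12 (cv2) and the standard library are available. Lean on these libraries where they do the work, as an engineer would, in place of code of your own. Each camera call takes 0.05 s, during which the arm holds its last target. There are 200 camera calls.

TASK

The next vases are checked under amber light: with a fingertip, lightly flick the near edge of the inspection lamp's filter wheel round to your right, click by click, until the amber filter has clicked into place under the stage window. Do not let the wheel run on past amber, as the place after it is an open hole and the bare lamp glares, and do not grip or press hard on the lamp or its wheel. Leave the vase, the tumblers and the marker standing and lying where they are.

Things in the scene. Friction and masses are not known exactly. Their poses are not given: they have to be found in the camera images.
- lamp: Inspection lamp, fixed: grey house 160 (x) by 144 (y) mm, top at 70 mm, fins on the far side to x = 93. Origin: centre of its underside; -x is its front (faces the robot within 0.5 rad), z up. A horizontal filter wheel turns over its front half. A black stage plate, x -24 to 62, y -68 to 68, z 100 to 106 mm, covers the wheel's far part; all else is lower and the wheel's near half is open above.
- lamp_window (a point): Centre of the round window (32 mm, steel rim) in the stage plate, at the plate's top: (10, 0, 106) mm in the lamp's frame, 42 mm beyond the wheel's axis. The filter in use is seen through it. A short white index line lies just in front of it.
- wheel_hub (a point): The wheel's vertical axis at the disc's upper face, (-32, 0, 87) mm in the lamp's frame; has the lamp's axes and does not turn. The wheel: dark disc of 60 mm radius, z 81 to 87 mm, with eight 23 mm filters on a 42 mm radius (rims 1 mm proud), a flat hub nut of 13 mm radius, 6 mm high, and eight finger tabs on its edge. It overhangs the lamp's front by 12 mm.
- front_tab_place (a point): Point at 70 mm radius straight in front of the hub, (-102, 0, 84) mm in the lamp's frame, fixed: in every click place the outer end of one tab lies here, the others at each 45 degrees round. Tabs: one outside each filter, from the rim (60 mm) to 70 mm radius, 7 mm wide along the edge, z 79 to 89 mm, with gaps of about 43 mm between them. Right = lamp's -y.
- filter_wheel (a joint): Wheel angle, rad, growing anticlockwise from above (near edge goes to the lamp's -y, right). It clicks into 8 places 0.785 (45 deg) apart, here with what is then in the window: 0 clear, 0.785 blue, 1.571 green, 2.356 grey, 3.142 AMBER, 3.927 open hole, 4.712 red, 5.498 violet. End stops at -0.12 and 5.62. It starts at blue, green or grey: one to three clicks before amber.
- amber_filter (a point): Centre of the amber (orange-yellow) filter at the disc's upper face; turns with the wheel, under lamp_window when in use. Click feel: about 3 N sideways on a tab leaves a place, less towards half way (22.5 deg); from there the spring pulls the wheel into the next place and it stops there by itself, unless a finger blocks or pushes it. Let go before half way, it springs back.
- vase: Loose smoked-glass vase, nearly black, 170 mm tall, 144 mm across the belly at 82 mm height; about 0.8 kg. Origin: centre of its foot. To be left alone.
- tumbler_a: Loose clear glass tumbler, 68 mm across, 100 mm tall, upright. Origin: centre of its foot. To be left alone.
- tumbler_b: Another loose clear glass tumbler, 68 mm across, 100 mm tall, upright. Origin: centre of its foot. To be left alone.
- marker: Loose marker pen lying on the bench, 130 mm long along its x, 16 mm thick, black barrel and blue cap. Origin: under its middle. To be left alone.

How it is judged:
At the end, for the whole second after the job is handed in: The wheel rests in its amber click place (within 0.07 rad, about 4 degrees), and vase, tumblers and marker are within 20 mm of where they were (value of joint filter_wheel between 3.07 and 3.21 rad and velocity of joint filter_wheel between -0.1 and 0.1 rad/s and distance of each of vase, tumbler_a, tumbler_b, marker from where it was at the start of the episode below 0.02 m); the robot touches nothing.
It fails at once if the wheel ran past amber, more than half way (0.39 rad) towards the open hole (value of joint filter_wheel above 3.534 rad).
It fails at once if the lamp or its wheel was gripped, or pressed with more than 25 N (contact force between any of the fingers, the arm and lamp above 25 N).
It fails at once if the vase, a tumbler or the marker was moved by more than 20 mm, knocked over or lifted (distance of any of vase, tumbler_a, tumbler_b, marker from where it was at the start of the episode above 0.02 m or angle between any of vase, tumbler_a, tumbler_b's own z axis and vertical above 0.3 rad).
It also fails if it takes over 54 s, if anything falls off the work surface, if the arm or the gripper's body presses on something with over 40 N, if the wrist force passes 120 N, or if a joint passes its speed limit or range.

## Working session

There is one attempt and no reset: what is moved stays moved. The work goes in short steps, Python scripts to look and compute and a shell command to move; the robot and the scene stay as the last step left them, time stands still between calls to the robot, and variables do not carry over. Pictures are saved under pics/ and viewed, at most 10 in all, crops included, and the job is handed in when it is done.

```bash
mkdir -p pics
cat > h.py <<'E'
from station import *
import numpy as np, cv2
def world(name,depth,uv,z=None):
    "pixels -> world points, using depth or a known height z"
    p=camera_params(name);K=np.array(p["intrinsics"]);T=np.array(p["cam_to_world"])
    uv=np.atleast_2d(uv).astype(float)
    n=cv2.undistortPoints(uv[:,None],K,np.array([p["k1"],0,0,0.]))[:,0]
    r=np.c_[n[:,0],-n[:,1],-np.ones(len(n))]@T[:3,:3].T
    o=T[:3,3]
    if z is None: s=depth[uv[:,1].astype(int),uv[:,0].astype(int)]
    else: s=(z-o[2])/r[:,2]
    return o+r*s[:,None]
E
python3 - <<'E'
from h import *
for n in("top","side"):
    im,d=read_camera(n); np.savez(f"{n}.npz",im=im,d=d)
    cv2.imwrite(f"pics/{n}0.png",cv2.resize(im[...,::-1],(800,600)))
    print(n,np.round(camera_params(n)["cam_to_world"],3).tolist())
print({k:np.round(v,3).tolist() for k,v in get_obs().items()})
E
```

```text
top [[0.117, 0.967, -0.225, 0.408], [-0.993, 0.116, -0.021, 0.045], [0.006, 0.225, 0.974, 0.89], [0.0, 0.0, 0.0, 1.0]]
side [[0.935, 0.232, -0.269, 0.358], [-0.355, 0.602, -0.715, -0.531], [-0.004, 0.764, 0.646, 0.641], [0.0, 0.0, 0.0, 1.0]]
{'t': 0.1, 'q': [-1.275, 0.478, 0.022, 1.556, -0.012, 1.109, -0.083], 'joint_vel': [0.001, -0.0, 0.0, -0.001, 0.001, 0.001, 0.002], 'joint_torque': [0.005, -59.775, 1.614, -28.195, 0.013, 0.005, 0.0], 'eef_pos': [0.265, 0.62, 0.2], 'tool_rot': [-0.0, 0.201, 0.98, -0.001], 'contact_force': [0.116, -0.289, -0.086], 'torque': [-0.029, 0.044, 0.034], 'grasp_force': 0.0, 'gripper_width': 1.0}
```

View pics/top0.png

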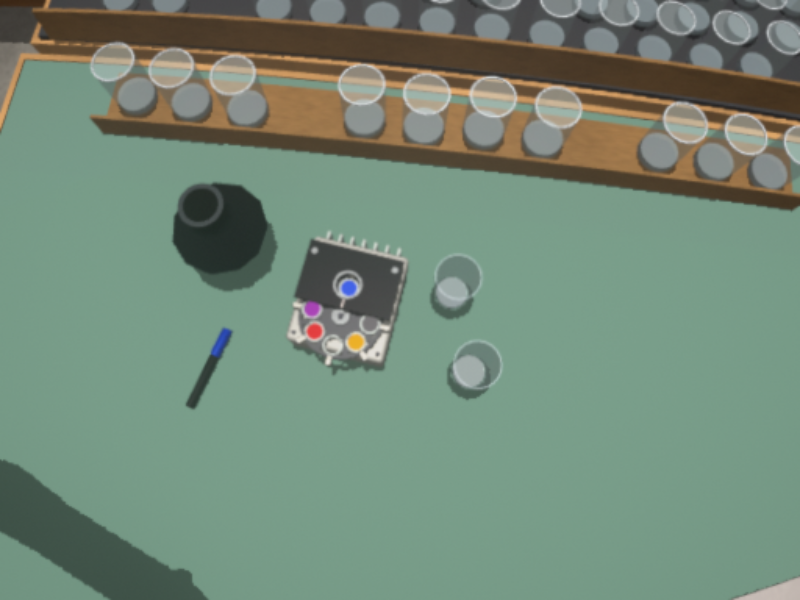

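View pics/side0.png

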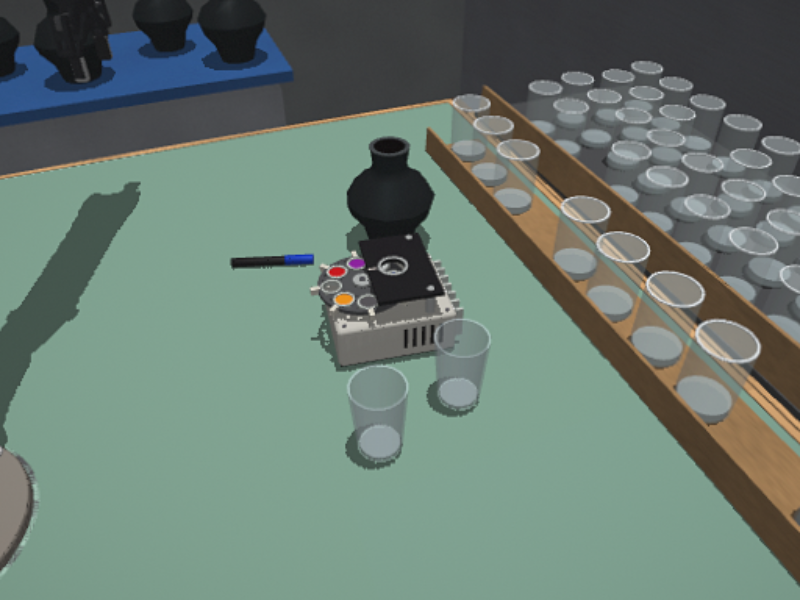

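The top picture (800x600) shows blue in the window at (348,286), so three clicks are needed. The hub nut is at (340,316), amber at (355,342), the open hole at (333,345) and the front tab at about (330,360). The vase is at (220,228) on the left, the marker at (208,368), and the tumblers on the right at (452,290) and (470,372).

Run:
```python
from h import *
f=np.load("top.npz");im,d=f["im"],f["d"]
v,u=np.mgrid[0:384,0:512]
P=world("top",d,np.c_[u.ravel(),v.ravel()]).reshape(384,512,3)
hsv=cv2.cvtColor(im,cv2.COLOR_RGB2HSV)
roi=(u>180)&(u<265)&(v>148)&(v<240)
plate=roi&(abs(P[...,2]-.106)<.006)&(im.max(2)<75)
n,l,s,c=cv2.connectedComponentsWithStats(plate.astype(np.uint8))
k=1+s[1:,4].argmax();m=l==k
uv=np.c_[u[m],v[m]]; W=world("top",d,uv,.106)
r=cv2.minAreaRect((W[:,:2]*1000).astype(np.float32));print("plate z",np.median(P[m][:,2]),"rect",r)
def blob(mask,z):
    n,l,s,c=cv2.connectedComponentsWithStats((mask&roi).astype(np.uint8))
    k=1+s[1:,4].argmax();return c[k].round(1),world("top",d,c[k],z)[0].round(4),s[k,4]
H,S,V=hsv[...,0],hsv[...,1],hsv[...,2]
print("amber",blob((abs(H.astype(int)-20)<8)&(S>150)&(V>120),.087))
print("red",blob(((H<7)|(H>173))&(S>150)&(V>120),.087))
print("violet",blob((abs(H.astype(int)-148)<12)&(S>100)&(V>80),.087))
print("blue",blob((abs(H.astype(int)-115)<10)&(S>120)&(V>120),.087))
print("windowcentre by eye",world("top",d,[[348*.64,286*.64]],.106),"hub",world("top",d,[[340*.64,316*.64]],.093))
for nm,x,y,z in(("vase neck",201,205,.17),("marker a",226,332,.008),("marker b",191,405,.008),("tumA foot",452,293,.005),("tumB foot",469,372,.005),("tumA rim",459,277,.1),("tumB rim",477,365,.1)): print(nm,world("top",d,[[x*.64,y*.64]],z)[0].round(3))
c=im[145:241,175:270,::-1];cv2.imwrite("pics/crop1.png",cv2.resize(c,None,fx=6,fy=6,interpolation=cv2.INTER_CUBIC))
```

```text
plate z 0.10475341253610948 rect ((599.3740844726562, 127.50608825683594), (132.09303283691406, 82.4188461303711), 82.22205352783203)
amber (array([227.1, 218.3]), array([0.5176, 0.1091, 0.087 ]), np.int32(63))
red (array([200.9, 211.5]), array([0.5255, 0.1676, 0.087 ]), np.int32(58))
violet (array([199.2, 196.9]), array([0.5571, 0.1759, 0.087 ]), np.int32(69))
blue (array([223. , 183.9]), array([0.5923, 0.1281, 0.087 ]), np.int32(67))
windowcentre by eye [[0.58975752 0.12696397 0.106     ]] hub [[0.54907371 0.13355776 0.093     ]]
vase neck [0.661 0.329 0.17 ]
marker a [0.518 0.314 0.008]
marker b [0.402 0.348 0.008]
tumA foot [ 0.621 -0.024  0.005]
tumB foot [ 0.502 -0.062  0.005]
tumA rim [ 0.622 -0.024  0.1  ]
tumB rim [ 0.503 -0.06   0.1  ]
```

View pics/crop1.png

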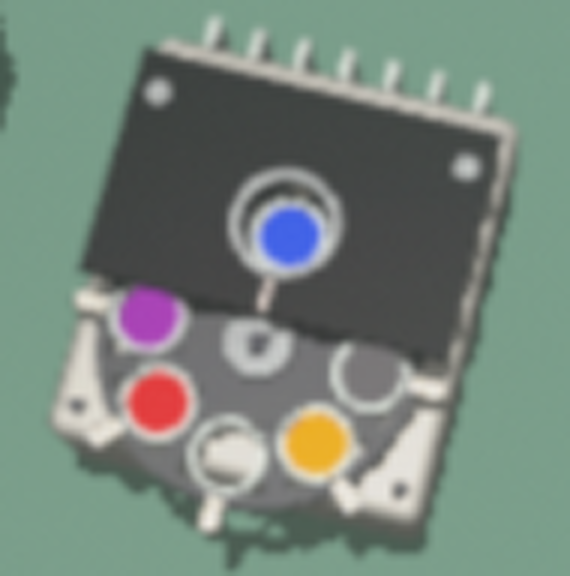

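Fit: hub at (0.549, 0.1345), lamp yaw about −8°. The amber, red, violet and blue directions agree to 2–3°. The wheel is at blue, so three clicks.

Plan: use the shut fingertips outside the rim and make straight tangent passes with the inner face at about 63 mm radius. Geometrically such a pass cannot push a tab beyond about 29°.

```bash
python3 -m creep '[[-1,21,-49,0,0,0,0.053],[-1,21,-49,0,0,0,0.053],[-1,21,-49,0,0,0,0.053],[-1,21,-49,0,0,0,0.053],[-1,21,-49,0,0,0,0.053]]' 20
python3 -m creep '[[-1,21,-49,0,0,0,0],[-1,21,-49,0,0,0,0],[-1,21,-49,0,0,0,0],[-1,21,-49,0,0,0,0],[-1,0,0,0,0,0,0]]'
python3 -c "
from h import *
o=get_obs();print(o['eef_pos'],o['tool_rot'],o['gripper_width'],o['t'])"
```

```text
t: 0.72
eef_pos: [0.3706, 0.3738, 0.2005]
tool_rot: [-0.0, 0.069, 0.998, -0.0]
contact_force: [-0.2, -0.6, 0.1]
gripper_width: 0.002
grasp_force: 0.0
t: 1.35
eef_pos: [0.4555, 0.1751, 0.2007]
tool_rot: [0.0, 0.073, 0.997, -0.001]
contact_force: [-0.4, 1.1, 0.4]
gripper_width: -0.001
grasp_force: 0.0
[0.45546246 0.17510971 0.20068977] [ 7.40313949e-05  7.33202949e-02  9.97308186e-01 -7.15425834e-04] -0.0005137532871480592 1.35
```

Run:
```python
from h import *
o=get_obs(); im,d=read_camera("wrist"); np.savez("w1.npz",im=im,d=d,p=o["eef_pos"],r=o["tool_rot"])
cv2.imwrite("pics/w1.png",im[...,::-1]); p=camera_params("wrist");print(p)
```

```text
{'intrinsics': array([[292.86392532,   0.        , 259.06100405],
       [  0.        , 292.86392532, 194.22032884],
       [  0.        ,   0.        ,   1.        ]]), 'k1': 0.000320530695062232, 'mount': array([[-4.70420761e-04,  9.63532907e-01,  2.67589453e-01,
         6.79723598e-02],
       [ 9.99999742e-01,  5.98656265e-04, -3.97640382e-04,
         3.76622120e-04],
       [-5.43333696e-04,  2.67589197e-01, -9.63532940e-01,
        -1.73774161e-01],
       [ 0.00000000e+00,  0.00000000e+00,  0.00000000e+00,
         1.00000000e+00]])}
```

View pics/w1.png

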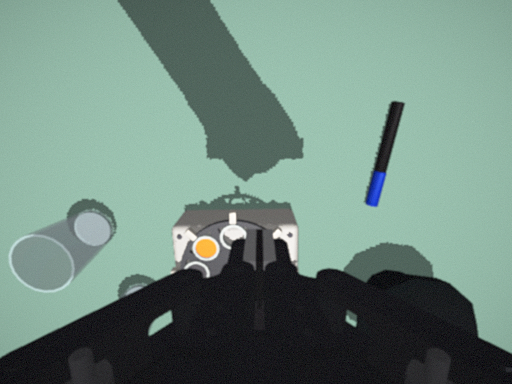

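The wrist picture shows the front tab end at (233,212), amber at (205,248), the house corners at (175,235) and (298,235), and the shut fingers around column 260.

Run:
```python
from h import *
from scipy.spatial.transform import Rotation as R
f=np.load("w1.npz");p=camera_params("wrist");M=np.array(p["mount"])
q=f["r"];T=np.eye(4);T[:3,:3]=R.from_quat(np.roll(q,-1)).as_matrix();T[:3,3]=f["p"];T=T@M
def w(uv,z):
    n=cv2.undistortPoints(np.array([[uv]],float),np.array(p["intrinsics"]),np.array([p["k1"],0,0,0.]))[0,0]
    r=T[:3,:3]@[n[0],-n[1],-1];return T[:3,3]+r*(z-T[2,3])/r[2]
H=np.array([.549,.1345]);a=np.radians(-8);E=np.array([[np.cos(a),np.sin(a)],[-np.sin(a),np.cos(a)]])
hsv=cv2.cvtColor(f["im"],cv2.COLOR_RGB2HSV).astype(int)
m=(abs(hsv[...,0]-20)<8)&(hsv[...,1]>150)&(hsv[...,2]>120);y,x=np.nonzero(m)
for n,uv,z in(("tab end",(233,212),.089),("amber",(x.mean(),y.mean()),.087),("corner L",(299,236),.07),("corner R",(173,236),.07)):
    P=w(uv,z);print(n,uv,P.round(4),"rel hub lamp mm",(E@(P[:2]-H)*1000).round(1))
```

```text
tab end (233, 212) [0.4816 0.1445 0.089 ] rel hub lamp mm [-68.2   0.5]
amber (np.float64(205.64528301886793), np.float64(247.8377358490566)) [0.518  0.1082 0.087 ] rel hub lamp mm [-27.1 -30.3]
corner L (299, 236) [0.5267 0.2102 0.07  ] rel hub lamp mm [-32.6  71.9]
corner R (173, 236) [0.506  0.0702 0.07  ] rel hub lamp mm [-33.6 -69.7]
```

The wrist view agrees to about 2 mm. The hub is nearer (0.5505, 0.1345), which puts the TCP at (−100, +27) mm from the hub in lamp axes. Next: descend, then move in 26 mm.

```bash
python3 -m creep '[[-1,0,0,-50,0,0,0],[-1,0,0,-50,0,0,0],[-1,0,0,-26,0,0,0],[-1,0,0,0,0,0,0]]'
python3 -m creep '[[-1,9,-1,0,0,0,0],[-1,8,-1,0,0,0,0],[-1,8,-2,0,0,0,0],[-1,0,0,0,0,0,0]]'
```

```text
t: 1.9
eef_pos: [0.452, 0.1805, 0.073]
tool_rot: [-0.002, 0.068, 0.998, -0.001]
contact_force: [0.0, -0.1, 0.3]
gripper_width: -0.0
grasp_force: 0.0
t: 2.4
eef_pos: [0.4804, 0.1755, 0.0753]
tool_rot: [0.001, 0.07, 0.998, 0.0]
contact_force: [-0.4, 0.0, -0.5]
gripper_width: -0.005
grasp_force: 0.0
```

```bash
python3 -m creep '[[-1,-1,-6,0,0,0,0],[-1,-1,-6,0,0,0,0],[-1,0,0,0,0,0,0]]'
python3 -m creep '[[-1,-1,-6,0,0,0,0],[-1,-1,-6,0,0,0,0]]'
python3 -m creep '[[-1,0,-6,0,0,0,0],[-1,-1,-6,0,0,0,0]]'
```

```text
t: 2.78
eef_pos: [0.4769, 0.1629, 0.0748]
tool_rot: [-0.0, 0.07, 0.998, -0.0]
contact_force: [0.1, -0.3, 0.0]
gripper_width: 0.002
grasp_force: 0.0
t: 3.02
eef_pos: [0.4751, 0.1514, 0.0748]
tool_rot: [-0.0, 0.069, 0.998, -0.0]
contact_force: [-0.3, 0.2, -0.0]
gripper_width: -0.0
grasp_force: 0.0
t: 3.28
eef_pos: [0.4743, 0.1392, 0.0748]
tool_rot: [0.0, 0.069, 0.998, 0.0]
contact_force: [0.0, -0.4, 0.2]
gripper_width: 0.002
grasp_force: 0.0
```

Run:
```python
from h import *
im,d=read_camera("top");print(get_obs()["eef_pos"],get_obs()["contact_force"])
a=im[145:245,175:285,::-1]
im,d=read_camera("side");b=im[130:255,160:310,::-1]
z=lambda c:cv2.resize(c,(400,400*c.shape[0]//c.shape[1]),interpolation=cv2.INTER_CUBIC)
a,b=z(a),z(b);h=min(len(a),len(b));cv2.imwrite("pics/p1.png",np.hstack([a[:h],b[:h]]))
```

```text
[0.47401361 0.13828493 0.07478366] [-0.7251589  -1.18911001 -0.89823022]
```

View pics/p1.png

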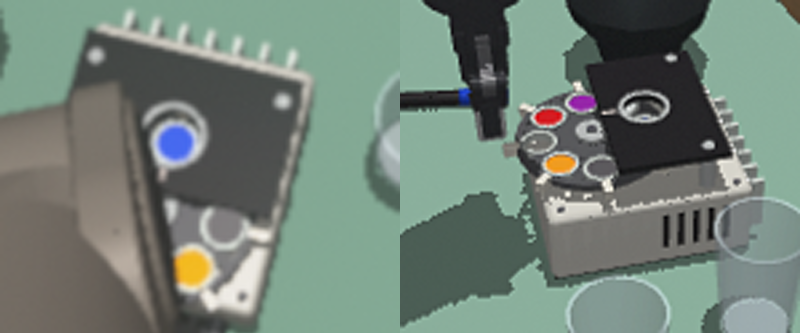

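Run:
```python
from h import *
p=camera_params("side");K=np.array(p["intrinsics"]);T=np.array(p["cam_to_world"])
def pr(P):
    c=T[:3,:3].T@(np.array(P)-T[:3,3]);uv=K@[c[0]/-c[2],-c[1]/-c[2],1];return ((uv[:2]-[160,130])*400/150+[400,0]).round()
H=np.array([.5505,.1345]);e=np.array([.99,-.139]);n=np.array([.139,.99])
L=lambda x,y,z:np.r_[H+(e*x+n*y)/1000,z]
o=get_obs();t=o["eef_pos"];print(t)
print("hub",pr(L(0,0,.093)),"tab end",pr(L(-70,0,.084)),"TCP",pr(t),"tip corners",[pr(t+np.r_[e*a*.011+n*b*.0145,0]) for a,b in((1,1),(1,-1),(-1,-1),(-1,1))])
r=t[:2]-H;print("TCP lamp",r@e*1000,r@n*1000)
for q in ((490,138),(478,138),(502,135)): print(q,world("side",None,[[(q[0]-400)*150/400+160,q[1]*150/400+130]],.0748))
```

```text
[0.47410629 0.13874798 0.07479397]
hub [590. 126.] tab end [501. 148.] TCP [495. 163.] tip corners [array([507., 149.]), array([512., 173.]), array([483., 177.]), array([479., 153.])]
TCP lamp -76.22024711988328 -6.413222582772968
(490, 138) [[0.47791411 0.17027549 0.0748    ]]
(478, 138) [[0.4689857  0.17371877 0.0748    ]]
(502, 135) [[0.48780944 0.17052955 0.0748    ]]
```

Run:
```python
from h import *
im,d=read_camera("side")
o=get_obs();print(o["eef_pos"],o["t"],o["contact_force"])
v,u=np.mgrid[130:190,180:205];uv=np.c_[u.ravel(),v.ravel()]
P=world("side",d,uv);c=im[uv[:,1],uv[:,0]]
m=(P[:,2]>.06)&(P[:,0]<.51)&(c.max(1)<110)
Q=P[m];i=Q[:,2].argsort()[:12];print(np.c_[Q[i].round(3),uv[m][i]])
b=im[100:220,140:300,::-1];cv2.imwrite("pics/s2.png",cv2.resize(b,(800,600),interpolation=cv2.INTER_CUBIC))
```

```text
[0.47418534 0.13928084 0.07481183] 3.425 [ 0.2305095  -0.94856426 -0.37648987]
[[4.91e-01 1.33e-01 8.30e-02 2.04e+02 1.88e+02]
 [4.91e-01 1.34e-01 8.40e-02 2.04e+02 1.87e+02]
 [4.95e-01 1.56e-01 8.50e-02 2.03e+02 1.80e+02]
 [4.98e-01 1.59e-01 8.50e-02 2.04e+02 1.79e+02]
 [4.95e-01 1.49e-01 8.50e-02 2.04e+02 1.82e+02]
 [4.99e-01 1.61e-01 8.60e-02 2.04e+02 1.78e+02]
 [4.92e-01 1.35e-01 8.60e-02 2.04e+02 1.86e+02]
 [4.93e-01 1.48e-01 8.70e-02 2.03e+02 1.82e+02]
 [4.96e-01 1.50e-01 8.70e-02 2.04e+02 1.81e+02]
 [4.99e-01 1.63e-01 8.70e-02 2.04e+02 1.77e+02]
 [4.94e-01 1.50e-01 8.70e-02 2.03e+02 1.81e+02]
 [4.92e-01 1.37e-01 8.70e-02 2.04e+02 1.85e+02]]
```

View pics/s2.png

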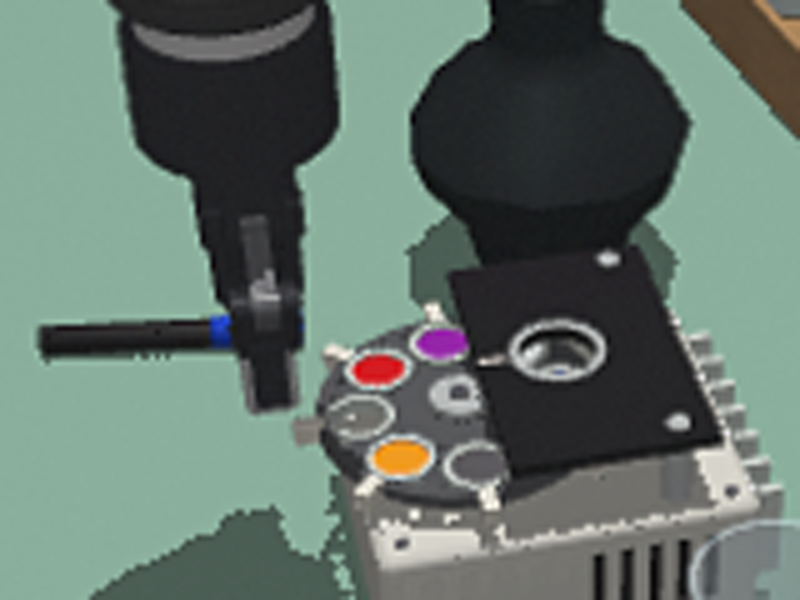

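Run:
```python
from h import *
im,d=read_camera("side")
for u in (190,192,194,196,198):
    print(u,[(v,world("side",d,[[u,v]])[0].round(3).tolist(),int(im[v,u].max())) for v in (172,176,179,181,183)])
o=get_obs();print(o["q"],o["eef_pos"])
```

```text
190 [(172, [0.465, 0.125, 0.137], 33), (176, [0.466, 0.133, 0.121], 66), (179, [0.465, 0.132, 0.114], 100), (181, [0.464, 0.133, 0.109], 97), (183, [0.485, 0.263, -0.002], 180)]
192 [(172, [0.47, 0.127, 0.134], 36), (176, [0.468, 0.125, 0.126], 36), (179, [0.468, 0.127, 0.117], 34), (181, [0.468, 0.129, 0.111], 55), (183, [0.489, 0.26, -0.0], 181)]
194 [(172, [0.473, 0.127, 0.134], 36), (176, [0.472, 0.126, 0.124], 36), (179, [0.472, 0.129, 0.115], 34), (181, [0.471, 0.126, 0.112], 79), (183, [0.493, 0.258, -0.0], 180)]
196 [(172, [0.477, 0.127, 0.133], 37), (176, [0.476, 0.123, 0.126], 34), (179, [0.475, 0.123, 0.118], 35), (181, [0.476, 0.132, 0.107], 97), (183, [0.498, 0.256, 0.0], 179)]
198 [(172, [0.482, 0.13, 0.129], 102), (176, [0.481, 0.131, 0.118], 103), (179, [0.48, 0.131, 0.111], 83), (181, [0.48, 0.132, 0.105], 115), (183, [0.502, 0.255, -0.0], 173)]
[-0.54802431  0.35598385  0.16282962  2.10152894 -0.08902724  0.69025746
  1.10517884] [0.47424831 0.13968345 0.07483428]
```

The side depth shows the finger's xy is right: its front face is at y≈0.125, and its x runs from 0.464 to 0.481. But its lower end is at z≈0.107, about 30 mm above the reported height, so it passed over the tab without touching. I'll go back left, lower it and check again by camera.

```bash
python3 -m creep '[[-1,3,18,0,0,0,0],[-1,2,18,0,0,0,0],[-1,0,0,-12,0,0,0],[-1,0,0,-13,0,0,0],[-1,0,0,0,0,0,0]]'
cat > tip.py <<'E'
from h import *
im,d=read_camera("side");o=get_obs();t=o["eef_pos"]
v,u=np.mgrid[100:230,150:240];uv=np.c_[u.ravel(),v.ravel()]
P=world("side",d,uv);m=(abs(P[:,0]-t[0])<.012)&(abs(P[:,1]-t[1])<.03)&(P[:,2]>.03)&(P[:,2]<.16)&(im[uv[:,1],uv[:,0]].max(1)<60)
Q=P[m];print("tcp",t,"force",o["contact_force"],"n",m.sum(),"lowest",np.sort(Q[:,2])[:8].round(3),"front y",np.percentile(Q[:,1],[5,50]).round(3),"x",np.percentile(Q[:,0],[3,97]).round(3))
H=np.array([.5505,.1345]);e=np.array([.99,-.139]);n=np.array([.139,.99]);r=(t[:2]-H)*1000
print("lamp rel",r@e,r@n)
np.savez("last.npz",im=im,d=d)
E
python3 tip.py
```

```text
t: 4.1
eef_pos: [0.4779, 0.1745, 0.0482]
tool_rot: [-0.001, 0.07, 0.998, -0.001]
contact_force: [-0.3, -0.7, 0.2]
gripper_width: -0.002
grasp_force: 0.0
tcp [0.478428   0.17472353 0.04884757] force [-0.25829918  0.42891594  0.51727059] n 94 lowest [0.084 0.085 0.087 0.088 0.088 0.089 0.089 0.089] front y [0.151 0.16 ] x [0.468 0.49 ]
lamp rel -76.94235308420045 29.803288504440616
```

```bash
python3 -m creep '[[-1,3,0,-12,0,0,0],[-1,0,0,0,0,0,0]]'; python3 tip.py
python3 -m creep '[[-1,-1,-6,0,0,0,0],[-1,-1,-6,0,0,0,0],[-1,0,0,0,0,0,0]]'
python3 -m creep '[[-1,-1,-5,0,0,0,0],[-1,0,0,0,0,0,0]]'
python3 -m creep '[[-1,-1,-5,0,0,0,0],[-1,0,0,0,0,0,0]]'
```

```text
t: 4.4
eef_pos: [0.482, 0.1752, 0.037]
tool_rot: [-0.0, 0.07, 0.998, -0.0]
contact_force: [0.0, 0.4, 0.6]
gripper_width: -0.001
grasp_force: 0.0
tcp [0.48210106 0.17536364 0.03738554] force [-0.04105665 -0.20593692  0.88540164] n 102 lowest [0.075 0.076 0.077 0.077 0.077 0.078 0.079 0.079] front y [0.148 0.161] x [0.47  0.494]
lamp rel -73.39499501846046 30.94755106612497
t: 4.82
eef_pos: [0.4802, 0.1628, 0.038]
tool_rot: [0.0, 0.07, 0.998, -0.0]
contact_force: [0.9, -0.0, -0.8]
gripper_width: -0.001
grasp_force: 0.0
t: 5.08
eef_pos: [0.4795, 0.1592, 0.038]
tool_rot: [0.0, 0.069, 0.998, 0.0]
contact_force: [-0.4, 2.2, -0.3]
gripper_width: -0.0
grasp_force: 0.9
t: 5.32
eef_pos: [0.4787, 0.1542, 0.0381]
tool_rot: [0.0, 0.069, 0.998, 0.0]
contact_force: [0.7, 2.4, -0.1]
gripper_width: -0.001
grasp_force: 0.9
```

Contact with the tab at about 2.4 N sideways. Pushing on along the tangent.

```bash
python3 -m creep '[[-1,-1,-5,0,0,0,0],[-1,-1,-5,0,0,0,0]]'
python3 -m creep '[[-1,0,-5,0,0,0,0],[-1,-1,-5,0,0,0,0]]'
python3 -m creep '[[-1,-1,-5,0,0,0,0],[-1,-1,-5,0,0,0,0]]'
```

```text
t: 5.58
eef_pos: [0.4763, 0.1433, 0.0379]
tool_rot: [0.0, 0.069, 0.998, -0.0]
contact_force: [1.1, 0.8, 0.1]
gripper_width: -0.006
grasp_force: 0.6
t: 5.82
eef_pos: [0.4749, 0.1329, 0.0377]
tool_rot: [-0.0, 0.07, 0.998, -0.0]
contact_force: [0.4, 1.0, -0.8]
gripper_width: 0.001
grasp_force: 0.5
t: 6.08
eef_pos: [0.4728, 0.1229, 0.0377]
tool_rot: [-0.0, 0.07, 0.998, -0.0]
contact_force: [-0.1, -0.0, -0.6]
gripper_width: -0.0
grasp_force: 0.0
```

```bash
cat > ang.py <<'E'
from h import *
H=np.array([.5505,.1345]);e=np.array([.99,-.139]);n=np.array([.139,.99])
im,d=read_camera("side");o=get_obs();h=cv2.cvtColor(im,cv2.COLOR_RGB2HSV).astype(int)
v,u=np.mgrid[0:384,0:512]
C={"amber":(20,3.142),"red":(0,4.712),"violet":(148,5.498),"blue":(115,.785),"green":(60,1.571)}
for k,(c,place) in C.items():
    dh=abs((h[...,0]-c+90)%180-90);m=(dh<9)&(h[...,1]>140)&(h[...,2]>90)&(u>180)&(u<300)&(v>140)&(v<240)
    k2,l,s,cc=cv2.connectedComponentsWithStats(m.astype(np.uint8))
    if k2<2: continue
    i=1+s[1:,4].argmax()
    if s[i,4]<15: continue
    r=(world("side",d,cc[i],.087)[0,:2]-H)*1000;x,y=r@e,r@n
    print(k,s[i,4],"lamp",round(x,1),round(y,1),"r",round(np.hypot(x,y),1),"wheel",round((np.arctan2(y,x)+place)%(2*np.pi),2))
r=(o["eef_pos"][:2]-H)*1000;print("tcp lamp",r@e,r@n,o["contact_force"].round(1) if hasattr(o["contact_force"],"round") else o["contact_force"])
np.savez("last.npz",im=im,d=d)
E
python3 ang.py
python3 -m creep '[[-1,-1,-8,0,0,0,0],[-1,0,0,0,0,0,0]]'; python3 ang.py
```

```text
amber 57 lamp -13.6 -41.9 r 44.0 wheel 1.26
red 47 lamp -40.1 12.0 r 41.9 wheel 1.28
violet 37 lamp -18.8 36.1 r 40.7 wheel 1.27
blue 35 lamp 39.9 17.4 r 43.5 wheel 1.2
tcp lamp -75.39984205929082 -23.1606225794123 [-1.  -0.4  0.3]
t: 6.38
eef_pos: [0.472, 0.1147, 0.0377]
tool_rot: [-0.0, 0.07, 0.998, -0.0]
contact_force: [-1.4, 0.4, 0.4]
gripper_width: -0.006
grasp_force: 0.0
amber 59 lamp 1.0 -44.2 r 44.2 wheel 1.59
red 48 lamp -42.2 -2.0 r 42.2 wheel 1.62
violet 40 lamp -29.8 27.8 r 40.7 wheel 1.61
tcp lamp -74.91436192471339 -29.91638041140281 [-0.7 -0.1  0.2]
```

First click done: the wheel is at about 1.6, green in place. Retreat, go back left, and repeat.

```bash
python3 -m creep '[[-1,-13,2,0,0,0,0],[-1,-13,2,0,0,0,0],[-1,4,29,0,0,0,0],[-1,4,29,0,0,0,0],[-1,0,0,0,0,0,0]]'
python3 -m creep '[[-1,13,-2,0,0,0,0],[-1,13,-2,0,0,0,0],[-1,0,0,0,0,0,0]]'; python3 ang.py
```

```text
t: 7.05
eef_pos: [0.4534, 0.1807, 0.0379]
tool_rot: [0.0, 0.067, 0.998, 0.001]
contact_force: [0.4, 0.0, -0.4]
gripper_width: 0.004
grasp_force: 0.0
t: 7.42
eef_pos: [0.4819, 0.1725, 0.0379]
tool_rot: [0.001, 0.071, 0.997, -0.0]
contact_force: [0.5, 0.4, 0.1]
gripper_width: 0.001
grasp_force: 0.0
amber 59 lamp 1.0 -44.2 r 44.2 wheel 1.59
red 47 lamp -42.2 -2.2 r 42.2 wheel 1.62
violet 38 lamp -30.1 27.6 r 40.8 wheel 1.61
blue 24 lamp -92.1 69.4 r 115.3 wheel 3.28
tcp lamp -74.24440095785302 28.189102277791374 [0.3 1.  0.8]
```

Wheel unchanged (≈1.6). Second pass with the same rows.

```bash
python3 -m creep '[[-1,-1,-6,0,0,0,0],[-1,-1,-6,0,0,0,0],[-1,0,-6,0,0,0,0],[-1,-1,-5,0,0,0,0],[-1,-1,-5,0,0,0,0]]'
python3 -m creep '[[-1,-1,-5,0,0,0,0],[-1,0,-5,0,0,0,0],[-1,-1,-5,0,0,0,0],[-1,-1,-5,0,0,0,0]]'
python3 -m creep '[[-1,-1,-5,0,0,0,0],[-1,-1,-5,0,0,0,0],[-1,0,0,0,0,0,0]]'; python3 ang.py
```

```text
t: 8.1
eef_pos: [0.4765, 0.1458, 0.038]
tool_rot: [0.0, 0.069, 0.998, 0.0]
contact_force: [1.2, 1.9, -0.7]
gripper_width: 0.001
grasp_force: 0.9
t: 8.6
eef_pos: [0.4729, 0.1249, 0.0377]
tool_rot: [-0.0, 0.07, 0.998, -0.0]
contact_force: [0.3, 0.0, 0.7]
gripper_width: 0.0
grasp_force: 0.0
t: 8.98
eef_pos: [0.471, 0.1151, 0.0378]
tool_rot: [-0.0, 0.07, 0.998, -0.0]
contact_force: [-0.3, 0.0, -0.3]
gripper_width: 0.004
grasp_force: 0.0
red 53 lamp -29.5 -31.9 r 43.4 wheel 2.39
violet 44 lamp -42.3 -2.1 r 42.3 wheel 2.41
blue 45 lamp -0.3 40.0 r 40.0 wheel 2.36
tcp lamp -75.89827481087524 -29.807245062388372 [-0.5 -0.5  0.1]
```

Grey is in place (≈2.38). Going back for the third and last click.

```bash
python3 -m creep '[[-1,-13,2,0,0,0,0],[-1,-13,2,0,0,0,0],[-1,4,29,0,0,0,0],[-1,4,29,0,0,0,0],[-1,0,0,0,0,0,0]]'
python3 -m creep '[[-1,14,-2,0,0,0,0],[-1,13,-2,0,0,0,0],[-1,0,0,0,0,0,0]]'; python3 ang.py
```

```text
t: 9.65
eef_pos: [0.4524, 0.1807, 0.0379]
tool_rot: [0.0, 0.067, 0.998, 0.001]
contact_force: [-0.5, 0.1, -0.7]
gripper_width: -0.0
grasp_force: 0.0
t: 10.02
eef_pos: [0.4819, 0.1725, 0.0379]
tool_rot: [0.001, 0.071, 0.997, -0.0]
contact_force: [-0.2, -0.4, 0.2]
gripper_width: -0.004
grasp_force: 0.0
red 52 lamp -29.3 -32.0 r 43.4 wheel 2.4
violet 43 lamp -42.2 -2.3 r 42.2 wheel 2.41
blue 46 lamp -0.4 39.8 r 39.8 wheel 2.36
tcp lamp -74.25110323316493 28.16665796152261 [-0.6  0.2  1. ]
```

```bash
python3 -m creep '[[-1,-1,-6,0,0,0,0],[-1,-1,-6,0,0,0,0],[-1,0,-6,0,0,0,0],[-1,-1,-5,0,0,0,0],[-1,-1,-5,0,0,0,0]]'
python3 -m creep '[[-1,-1,-5,0,0,0,0],[-1,0,-5,0,0,0,0],[-1,-1,-5,0,0,0,0],[-1,-1,-5,0,0,0,0]]'
python3 -m creep '[[-1,-1,-5,0,0,0,0],[-1,-1,-5,0,0,0,0],[-1,0,0,0,0,0,0]]'; python3 ang.py
```

```text
t: 10.7
eef_pos: [0.4766, 0.1456, 0.0379]
tool_rot: [0.001, 0.069, 0.998, 0.0]
contact_force: [0.9, 1.9, -0.6]
gripper_width: -0.003
grasp_force: 0.9
t: 11.2
eef_pos: [0.473, 0.125, 0.0378]
tool_rot: [-0.0, 0.07, 0.998, -0.0]
contact_force: [-0.5, 0.9, -0.4]
gripper_width: -0.0
grasp_force: 0.1
t: 11.58
eef_pos: [0.471, 0.1151, 0.0378]
tool_rot: [-0.0, 0.07, 0.998, -0.0]
contact_force: [0.9, 0.2, -0.9]
gripper_width: -0.004
grasp_force: 0.0
red 57 lamp 1.1 -43.9 r 43.9 wheel 3.17
violet 46 lamp -29.7 -31.8 r 43.5 wheel 3.18
blue 44 lamp -29.9 27.3 r 40.5 wheel 3.19
green 42 lamp -0.1 40.6 r 40.6 wheel 3.15
tcp lamp -75.92720282869003 -29.85647075208273 [ 0.5 -0.3  0.1]
```

The wheel is at the amber place. Withdraw outward and up, then check from above.

```bash
python3 -m creep '[[-1,-15,2,0,0,0,0],[-1,-15,2,0,0,0,0],[-1,0,0,40,0,0,0],[-1,0,0,50,0,0,0],[-1,0,40,50,0,0,0]]'
python3 -m creep '[[-1,-10,55,20,0,0,0],[-1,-10,55,0,0,0,0],[-1,-10,55,0,0,0,0],[-1,0,0,0,0,0,0],[-1,0,0,0,0,0,0]]'
python3 ang.py
python3 - <<'E'
from h import *
im,d=read_camera("top");cv2.imwrite("pics/end.png",cv2.resize(im[90:282,90:346,::-1],(768,576),interpolation=cv2.INTER_CUBIC))
a=np.load("top.npz")["im"];D=cv2.absdiff(a,im).max(2)>40;D[145:241,175:270]=0;y,x=np.nonzero(D[:,100:340]);print(len(x))
E
```

```text
t: 12.25
eef_pos: [0.4398, 0.1566, 0.1777]
tool_rot: [-0.001, 0.072, 0.997, -0.001]
contact_force: [2.2, 0.6, -0.2]
gripper_width: -0.004
grasp_force: 0.0
t: 12.88
eef_pos: [0.4102, 0.323, 0.1961]
tool_rot: [-0.0, 0.069, 0.998, -0.001]
contact_force: [-0.1, -0.1, -0.9]
gripper_width: 0.001
grasp_force: 0.0
red 57 lamp 1.1 -43.9 r 43.9 wheel 3.17
violet 45 lamp -29.3 -31.8 r 43.2 wheel 3.18
blue 111 lamp -76.8 67.6 r 102.3 wheel 3.2
green 41 lamp -0.4 40.6 r 40.6 wheel 3.15
tcp lamp -164.4327190741443 166.52475928387898 [1.2 0.2 0.4]
6555
```

View pics/end.png

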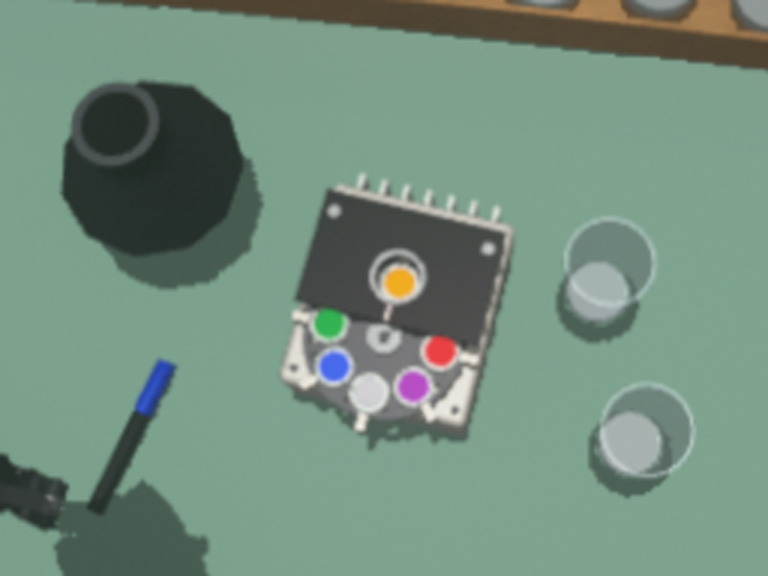

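Amber is in the window at (400,283), with the front tab straight ahead at (362,420). The vase, marker and tumblers are where they were, and the arm is clear. Handing in.

```bash
python3 -c "
from station import *
print(hand_in())"
```

```text
the job is handed in; nothing more can be done
None
```

I flicked the filter wheel round three clicks from blue; amber has clicked in under the stage window, the vase, tumblers and marker are undisturbed, and the job is handed in (no verdict was returned).

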